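# Centre the wobbly lens on its photo pedestal, then release the shutter

### The job

The lens with the red band stands off-centre on its little round pedestal. Nudge it with light taps of the fingertips until it stands in the middle of the pedestal, always keeping it standing there - do not grip, lift, tip or shove it hard, and leave the spare lens, battery and blower alone. Then, with the lens centred, press the red shutter button on the bench down and let it come up again.

Things in the scene. Friction and masses are not known exactly. Their poses are not given: they have to be found in the camera images.
- lens: loose black camera lens with a red band and red front rim on top, about 350 g, upright on its narrow grey rear cap, round, 64 mm tall. From below: rear cap (foot) 34 mm diameter to 10 mm height, knurled focus ring 58 mm diameter from 10 to 30 mm, barrel 50 mm diameter to 64 mm. Pushed at the wide ring it slides; pushed higher it tips easily. Origin: centre of the foot's underside, z up its axis
- pedestal_top (a point): centre of the flat top of the white round pedestal fixed to the bench: top disc 84 mm in diameter, 50 mm above the bench, with a concentric yellow circle at its rim; its foot on the bench is 104 mm in diameter. The lens belongs in the middle of this top. z up
- shutter (a joint): travel of the red shutter button, pressed straight down: 0 when up, 0.006 m when fully down, where its spring pushes back with about 4 N; it springs up again when let go
- shutter_top (a point): centre of the top of the red round shutter button (32 mm in diameter) in its black housing fixed on the bench; it may be on either side of the pedestal
- spare_lens: bystander: loose lens of the same shape with a blue band and blue front rim, standing on the bench, 64 mm tall, 58 mm wide; origin at the centre of its underside
- battery: bystander: loose grey and blue battery pack lying on the bench, 56 x 38 x 20 mm; origin at the centre of its underside
- blower: bystander: loose red rubber bulb blower with black nozzle upward, standing on the bench, 58 mm wide, 90 mm tall; origin at the centre of its underside

How it is judged:
By the outcome, as a careful person would: the job done as asked, in the order asked, and still so for the second after the job is handed in, with the robot touching nothing.
It also fails if it takes over 51 s, if anything falls off the work surface, if the arm or the gripper's body presses on something with over 40 N, if the wrist force passes 120 N, or if a joint passes its speed limit or range.

### The arm

A 6-joint arm with a two-finger parallel gripper is mounted at the origin on the work surface. World frame = base frame: x ahead of the robot, y to its left, z up, the work surface at z = 0. Lengths are in m, angles in rad, forces in N, time in s.
With the tool pointing down it reaches from about 0.35 to 0.775 m from the base axis. Payload 7.3 kg.
Tool frame: the origin (TCP) lies on the centre line of the jaws, within the pads' length; the fingertips stand 17 mm ahead of it and the grasp point (between the pads) lies 2 mm behind it (robot.tip_extent is the distance from the TCP to the fingertips, in m); z points along the fingers, y is the line along which they close (so a half turn about z gives the same grasp; the last joint's range is limited). The gripper opens to 92 mm and grips with 3 to 60 N. Pads are 19 mm wide; open, the fingers measure 130 mm over their backs; the gripper's body (75 mm by 190 mm) begins 47 mm behind the grasp point.
Start: joints at [1.064, 0.342, 1.524, -0, 1.275, -0.146], TCP at [0.185, 0.491, 0.244] pointing down, gripper open.
Joint ranges: [-2.53, 2.53], [-0.77, 2.02], [0.04, 2.7], [-1, 4.14], [0.28, 2.66], [-3.11, 3.11]. Speed limits (rad/s): [2.57, 2.57, 3.14, 3.14, 3.14, 3.14].

### API

Orientations are given as [roll, pitch, yaw] about the fixed x, y, z axes, in that order (R = Rz(yaw) Ry(pitch) Rx(roll)).
In Python, from cell import robot gives the robot as it stands.
- The arm moves only by the tool step_arm, never from a script. Its argument "motion" is a list of rows, each a list of 2 entries, a list of its own where there are three numbers: the shift along the tool's x, y, z in units of 60 mm (1.0 is 60 mm), then the turn about the tool's z in rad. In form: [[[x, y, z], spin], ...]. A call has 1 to 10 rows; each row is the pose to reach, as a shift and turn from the pose commanded when the call began, along the tool's axes at that moment; what a row does not reach only later rows make up. A row lasts 1/8 s, in which the tool goes at most 62.5 mm and 10.7 degrees, less where a joint would pass 70% of its speed; a pose out of reach is approached as far as the arm can. A call with a gripper value outside its range is refused whole. "hand" is the closure in counts, from 0 (fully open) to 255 (shut), set as the call begins (left out, the last holds). The fingers move at their own pace and stop on an object; "squeeze" is the grip in N (left out, the last holds). Time passes only in rows, so rows that repeat a pose let the fingers close. It gives the time, the measured TCP pose, the force, the opening and the grip force at its end, in the units of the state.
- robot.observe(): the state, without advancing time (a new reading comes with each control period).
- robot.read_camera(name): name is "side" or "top" or "wrist"; returns a dict with "pixels" (420x560x3 uint8, red, green, blue), "intrinsics" (3x3 intrinsics, pixels), "xyz" and "rotation" of the camera in the world; the wrist camera has in their place "T_tool_cam" (4x4, takes a point from camera to tool coordinates, whose origin is the TCP and whose axes are the flange's). Camera axes: x right, y up, looking along -z (the intrinsics and any distortion apply to the point x, -y, -z); pixel columns grow to the right and rows downward; lengths in m; the calibration is good to about 2 mm. A picture is of the moment at which its call begins: read the wrist's pose just before it. There is no depth.
- robot.hand_in(): hands the job in; it is judged then, once.
The state is a dict: "time": time; "qpos": joint angles; "qvel": joint speeds; "joint_efforts": joint torques, N m; "tool_pos": TCP position; "tool_rot": TCP orientation; "contact_force": force on the tool from outside, world axes, zero at the start; "torque": the same for the moment, N m; "opening": finger opening in m; "grip_force": force on a finger pad.
Only numpy, scipy, OpenCV 4.12 (cv2) and the standard library are available. Lean on these libraries where they do the work, as an engineer would, in place of code of your own. Each camera call takes 0.05 s, during which the arm holds its last target. There are 200 camera calls.

## Working session

There is one attempt and no reset: what is moved stays moved. The work goes in short steps, Python scripts to look and compute and a tool call to move; the robot and the scene stay as the last step left them, time stands still between calls to the robot, and variables do not carry over. Pictures are saved under pics/ and viewed, at most 10 in all, crops included, and the job is handed in when it is done.

Besides the shell and the picture viewer there is one more tool, called after "Call:" as name(argument=value, ...) on one line, values as JSON. step_arm: Moves the arm, as the interface text tells. Its arguments: {"type":"object","properties":{"motion":{"type":"array"},"hand":{"type":"number"},"squeeze":{"type":"number"}},"required":["motion"]}

```bash
mkdir -p pics; ls; cat > h.py <<'E'
import numpy as np, cv2
from cell import robot
def shot(cam,name=None):
    s=robot.observe(); c=robot.read_camera(cam)
    if 'T_tool_cam' in c:
        from scipy.spatial.transform import Rotation as R
        T=np.eye(4); T[:3,:3]=R.from_euler('xyz',s['tool_rot']).as_matrix(); T[:3,3]=s['tool_pos']
        M=T@np.array(c['T_tool_cam']); c['xyz']=M[:3,3]; c['rotation']=M[:3,:3]
    np.savez('last_'+cam+'.npz',**{k:np.array(c[k]) for k in ('pixels','intrinsics','xyz','rotation')})
    if name: cv2.imwrite('pics/'+name,c['pixels'][:,:,::-1])
    return c
def load(cam): return dict(np.load('last_'+cam+'.npz'))
def onplane(c,uv,z):
    K=np.array(c['intrinsics']); d=np.linalg.inv(K)@[uv[0],uv[1],1]; d=np.array(c['rotation'])@[d[0],-d[1],-d[2]]
    p=np.array(c['xyz']); return p+d*(z-p[2])/d[2]
def proj(c,P):
    q=(np.atleast_2d(P)-np.array(c['xyz']))@np.array(c['rotation']); q=q*[1,-1,-1]; u=q@np.array(c['intrinsics']).T
    return u[:,:2]/u[:,2:]
E
python3 - <<'E'
from h import *
c=shot('top','top0.png'); print({k:c[k] for k in c if k!='pixels'})
c=shot('side','side0.png'); print({k:c[k] for k in c if k!='pixels'})
print(robot.observe())
E
```

```text
pics
{'intrinsics': array([[510.51546947,   0.        , 287.53084444],
       [  0.        , 510.51546947, 212.7574704 ],
       [  0.        ,   0.        ,   1.        ]]), 'xyz': array([ 0.42635069, -0.0054792 ,  1.12059391]), 'rotation': array([ 0.15171058,  0.02467349, -1.55087661])}
{'intrinsics': array([[387.14079884,   0.        , 277.58842575],
       [  0.        , 387.14079884, 209.41314783],
       [  0.        ,   0.        ,   1.        ]]), 'xyz': array([0.42028456, 0.6532454 , 0.74387686]), 'rotation': array([ 0.77831503, -0.00536662, -2.8507989 ])}
{'time': 0.1, 'qpos': array([ 1.06403098e+00,  3.42634186e-01,  1.52490287e+00,  4.49911995e-07,
        1.27540707e+00, -1.46023501e-01]), 'qvel': array([-1.60918966e-03, -9.01142241e-05, -2.10377998e-03, -7.62744128e-04,
        1.72202551e-03,  2.51120971e-04]), 'joint_efforts': array([ 1.09590153e-03, -4.32002056e+01, -2.44696140e+01,  7.18720257e-02,
        5.27133280e-02, -3.17768706e-05]), 'tool_pos': array([0.18513504, 0.49091665, 0.24313074]), 'tool_rot': array([-3.14025563e+00, -1.97070716e-04,  2.78085055e+00]), 'contact_force': array([-0.31811314, -0.13657359,  0.15725502]), 'torque': array([0.01125038, 0.00949099, 0.0050247 ]), 'grip_force': 0.0, 'opening': 0.09166218210514454}
```

View pics/top0.png

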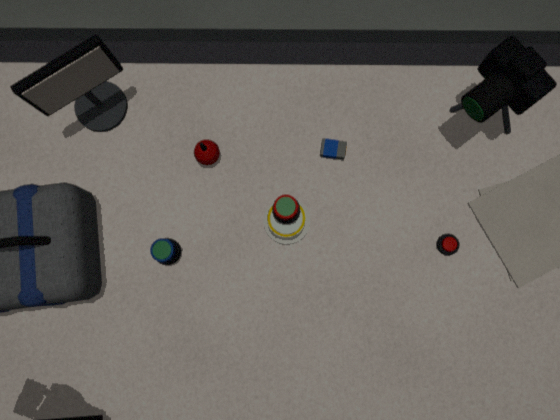

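View pics/side0.png

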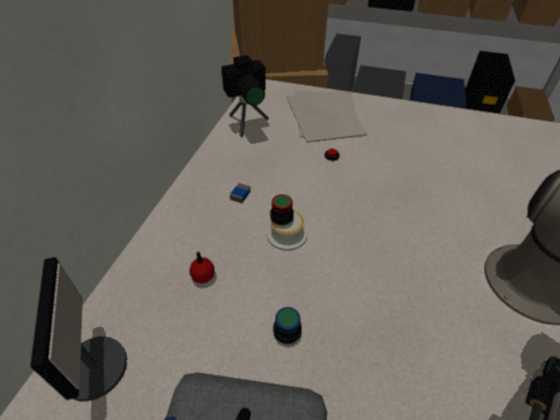

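The top view shows the lens top at about (286,208), the pedestal's yellow rim around (286,220), the shutter at (450,244), the battery at (333,149), the blower at (207,152) and the spare lens at (164,250). The side view agrees. I'll convert these to positions.

```bash
sed -i "s/^    np.savez/    if np.shape(c['rotation'])==(3,):\n        from scipy.spatial.transform import Rotation as R\n        c['rotation']=R.from_euler('xyz',c['rotation']).as_matrix()\n    np.savez/" h.py
python3 - <<'E'
from h import *
c=shot('top'); s=shot('side')
for n,uv,z in [('lens top',(286,208),.114),('ped rim',(286.5,220),.05),('shutter',(451,244),.02),('battery',(333,149),.02),('blower',(207,152),.03),('spare',(164,250),.064)]: print(n,onplane(c,uv,z).round(4))
for n,uv,z in [('lens top',(282,201),.114),('shutter',(332,154),.02)]: print(n,onplane(s,uv,z).round(4))
for cc,n,b in ((c,'a',(240,170,330,260)),(s,'b',(240,170,330,260))):
    x0,y0,x1,y1=b; im=cv2.resize(cc['pixels'][y0:y1,x0:x1,::-1],None,fx=4,fy=4,interpolation=2)
    im=cv2.convertScaleAbs(im,alpha=2); cv2.imwrite('pics/'+n+'.png',im)
a=np.hstack([cv2.imread('pics/a.png'),cv2.imread('pics/b.png')]); cv2.imwrite('pics/crop.png',a)
w=shot('wrist'); print(robot.read_camera('wrist')['T_tool_cam'], w['intrinsics'])
E
```

```text
lens top [0.5893 0.0257 0.114 ]
ped rim [0.574  0.0261 0.05  ]
shutter [ 0.532  -0.3269  0.02  ]
battery [ 0.7388 -0.073   0.02  ]
blower [0.7255 0.2055 0.03  ]
spare [0.5047 0.2797 0.064 ]
lens top [0.5932 0.0279 0.114 ]
shutter [ 0.5302 -0.3084  0.02  ]
[[ 3.59903883e-04  9.69890396e-01  2.43541558e-01  6.49528787e-02]
 [ 9.99999710e-01 -1.85677849e-04 -7.38340584e-04 -6.29443519e-05]
 [-6.70889169e-04  2.43541754e-01 -9.69890182e-01 -1.40878043e-01]
 [ 0.00000000e+00  0.00000000e+00  0.00000000e+00  1.00000000e+00]] [[333.26499258   0.         281.72065504]
 [  0.         333.26499258 209.1097122 ]
 [  0.           0.           1.        ]]
```

View pics/crop.png

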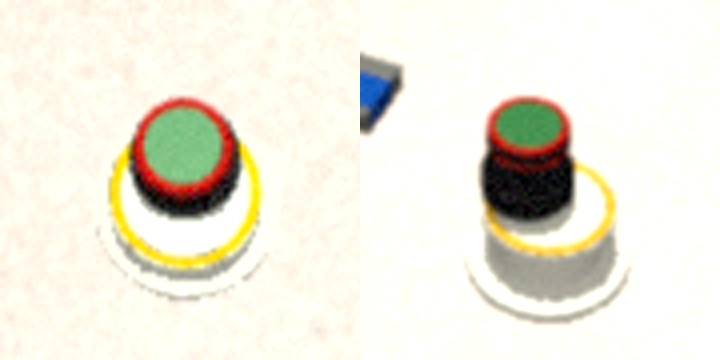

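Call:
step_arm(motion=[[[-1,-0.5,0],0.15],[[-2,-1,0],0.3],[[-3,-1.5,0],0.45],[[-4,-2,0],0.6],[[-5,-2.5,0],0.75],[[-6,-3,0],0.9],[[-7,-3.6,0],1.05],[[-8,-4.2,0],1.21],[[-9,-4.85,0],1.21],[[-9.05,-4.85,0],1.21]], hand=0)

```text
time: 1.55
tool_pos: [0.5917, 0.0251, 0.2436]
tool_rot: [3.141, -0.0, 1.57]
contact_force: [0.4, 0.5, -0.5]
opening: 0.0923
grip_force: 0.0
```

Call:
step_arm(motion=[[[0,0,0],0],[[0,0,0],0]])

```text
time: 1.8
tool_pos: [0.5901, 0.0276, 0.2433]
tool_rot: [-3.14, -0.001, 1.57]
contact_force: [0.5, -0.2, 0.3]
opening: 0.0919
grip_force: 0.0
```

```bash
python3 - <<'E'
from h import *
o=robot.observe(); print(o['time'],o['tool_pos'],o['tool_rot'],o['contact_force'])
c=shot('wrist'); cv2.imwrite('pics/w1.png',cv2.convertScaleAbs(c['pixels'][:,:,::-1],alpha=1.7))
for P in ([.574,.026,.05],[.591,.027,.114]): print(proj(c,P))
E
```

```text
1.8 [0.59014014 0.02757808 0.24332064] [-3.14044474e+00 -6.17320476e-04  1.57039675e+00] [ 0.45262135 -0.21676413  0.3011936 ]
[[265.96180418 192.92337719]]
[[282.7050464  206.74357746]]
```

View pics/w1.png

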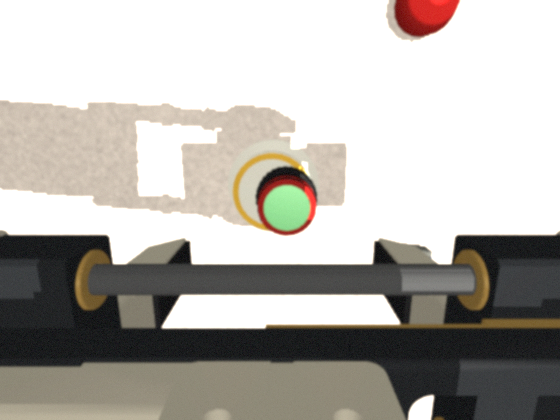

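Wrist view: lens top at about (287,204), yellow circle centred near (271,191). The lens is therefore offset mainly to +x. I'll fit both in code.

```bash
cat >> h.py <<'E'
def circ(P):
    A=np.c_[2*P[:,:2],np.ones(len(P))]; s=np.linalg.lstsq(A,(P[:,:2]**2).sum(1),rcond=None)[0]
    return s[:2],np.sqrt(s[2]+s[0]**2+s[1]**2)
def meas(c,ctr=(.575,.027)):
    hsv=cv2.cvtColor(c['pixels'],cv2.COLOR_RGB2HSV); H,S,V=[hsv[...,i].astype(int) for i in range(3)]
    uv=proj(c,[*ctr,.05])[0]; yy,xx=np.mgrid[:420,:560]; near=np.hypot(xx-uv[0],yy-uv[1])<1.1*abs(c['intrinsics'][0][0])*.06/abs(c['xyz'][2]-.05)
    m=(H>17)&(H<33)&(S>110)&(V>60)&near
    Q=np.array([onplane(c,(x,y),.05) for y,x in np.argwhere(m)])
    p,r=circ(Q)
    for t in (.006,.004,.003):
        k=abs(np.hypot(*(Q[:,:2]-p).T)-r)<t; p,r=circ(Q[k])
    g=((H>40)&(H<85)&(S>60)&(V>40)&near).astype(np.uint8)
    n,l,st,ce=cv2.connectedComponentsWithStats(g); i=1+st[1:,4].argmax()
    cn=max(cv2.findContours((l==i).astype(np.uint8),0,1)[0],key=len)
    L,rl=circ(np.array([onplane(c,q[0],.114) for q in cn])) 
    return p,r,k.sum(),L,rl
E
python3 - <<'E'
from h import *
np.set_printoptions(precision=4,suppress=True)
for n in ('wrist','top','side'):
    c=load(n)
    try:
        p,r,k,L,rl=meas(c); print(n,p,r,k,L,rl,L-p)
    except Exception as e: print(n,e)
# shutter: red blobs
for n,uv in (('top',(450,244)),('side',(332,154))):
    c=load(n); hsv=cv2.cvtColor(c['pixels'],cv2.COLOR_RGB2HSV).astype(int)
    yy,xx=np.mgrid[:420,:560]; m=((hsv[...,0]<8)|(hsv[...,0]>172))&(hsv[...,1]>120)&(hsv[...,2]>50)&(np.hypot(xx-uv[0],yy-uv[1])<20)
    q=np.argwhere(m).mean(0)[::-1]; print(n,m.sum(),q,[onplane(c,q,z) for z in (.02,.03,.04,.05)])
E
```

```text
wrist [0.58   0.0264] 0.03753653604286414 733 [0.5939 0.0261] 0.01880656444500587 [ 0.0139 -0.0003]
top [0.5793 0.0276] 0.0376662774079476 211 [0.5933 0.0272] 0.01770118214324036 [ 0.014  -0.0004]
side [0.5848 0.0219] 0.04321735925015437 67 [0.5938 0.0267] 0.016307369478645303 [0.009  0.0047]
top 176 [449.3239 243.6932] [array([ 0.5326, -0.3234,  0.02  ]), array([ 0.5316, -0.3205,  0.03  ]), array([ 0.5307, -0.3176,  0.04  ]), array([ 0.5297, -0.3147,  0.05  ])]
side 61 [331.8689 152.0328] [array([ 0.5325, -0.3181,  0.02  ]), array([ 0.5309, -0.3046,  0.03  ]), array([ 0.5294, -0.2912,  0.04  ]), array([ 0.5278, -0.2778,  0.05  ])]
```

Call:
step_arm(motion=[[[-0.02,0.03,0.5],0],[[-0.02,0.03,1.0],0],[[-0.02,0.03,1.5],0],[[-0.02,0.03,1.9],0],[[-0.02,0.03,2.2],0],[[-0.02,0.03,2.45],0],[[-0.02,0.03,2.6],0],[[-0.02,0.03,2.7],0],[[-0.02,0.03,2.7],0],[[-0.02,0.03,2.7],0]])

```text
time: 3.1
tool_pos: [0.5928, 0.026, 0.0822]
tool_rot: [3.141, -0.0, 1.571]
contact_force: [-0.5, 0.5, 0.3]
opening: 0.0919
grip_force: 0.0
```

```bash
python3 - <<'E'
from h import *
np.set_printoptions(precision=4,suppress=True)
o=robot.observe(); print(o['time'],o['tool_pos'],o['contact_force'],o['opening'])
for n in ('wrist','top'):
    c=shot(n); 
    try:
        p,r,k,L,rl=meas(c); print(n,p,r,k,L,rl,L-p)
    except Exception as e: print(n,e)
c=load('wrist'); cv2.imwrite('pics/w2.png',cv2.convertScaleAbs(c['pixels'][:,:,::-1],alpha=1.7))
E
```

```text
3.1 [0.5928 0.026  0.0822] [-0.4613  0.5395  0.3358] 0.09187124048977131
wrist [0.5821 0.0201] 0.04285619982148243 1640 [0.5939 0.0255] 0.014138688323326314 [0.0118 0.0054]
top attempt to get argmax of an empty sequence
```

View pics/w2.png

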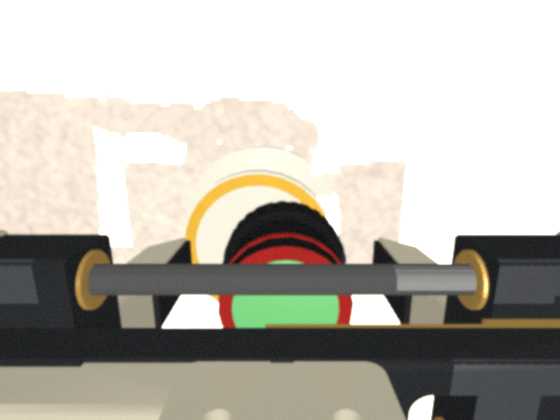

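The view shows the fingers straddling the lens with clearance on both sides, the ring top at about (285,245). First tap, slowly.

Call:
step_arm(motion=[[[0,-0.08,0.05],0],[[0,-0.16,0.05],0],[[0,-0.21,0.05],0],[[0,-0.24,0.05],0],[[0,-0.26,0.05],0],[[0,-0.28,0.05],0],[[0,-0.3,0.05],0],[[0,-0.32,0.05],0],[[0,-0.33,0.05],0],[[0,-0.33,0.05],0]])

```text
time: 4.45
tool_pos: [0.5728, 0.0261, 0.0788]
tool_rot: [3.141, -0.0, 1.571]
contact_force: [3.0, -0.3, 0.6]
opening: 0.092
grip_force: 1.2
```

```bash
cat > m.py <<'E'
from h import *
np.set_printoptions(precision=4,suppress=True)
o=robot.observe(); print(o['time'],o['tool_pos'],o['contact_force'],o['opening'])
for n in ('wrist','side'):
    c=shot(n)
    try:
        p,r,k,L,rl=meas(c); print(n,p,r,k,L,rl,L-[.58,.0265])
    except Exception as e: print(n,e)
E
python3 m.py
```

```text
4.45 [0.5728 0.0261 0.0788] [ 3.0406 -0.2689  0.572 ] 0.09196548183501518
wrist [0.5817 0.0211] 0.04174998029066485 2003 [0.5898 0.0274] 0.013785363718264308 [0.0098 0.0009]
side [0.5932 0.0039] 0.05900091470609892 31 [0.5902 0.0348] 0.01122153934002914 [0.0102 0.0083]
```

Call:
step_arm(motion=[[[0,0.05,0],0],[[0,0.03,0],0],[[0,0.0,0],0],[[0,-0.02,0],0],[[0,-0.04,0],0],[[0,-0.06,0],0],[[0,-0.08,0],0],[[0,-0.1,0],0],[[0,-0.1,0],0]])

```text
time: 5.68
tool_pos: [0.5665, 0.0261, 0.0787]
tool_rot: [-3.141, -0.0, 1.571]
contact_force: [0.3, -0.9, -0.1]
opening: 0.092
grip_force: 0.8
```

Call:
step_arm(motion=[[[0,0.05,0],0],[[0,0.03,0],0],[[0,0.0,0],0],[[0,-0.01,0],0],[[0,-0.02,0],0],[[0,-0.03,0],0],[[0,-0.04,0],0],[[0,-0.04,0],0]])

```text
time: 6.68
tool_pos: [0.5643, 0.0261, 0.0787]
tool_rot: [3.141, -0.0, 1.571]
contact_force: [2.0, -0.7, -0.5]
opening: 0.0916
grip_force: 1.0
```

```bash
python3 m.py
```

```text
6.675 [0.5643 0.0261 0.0787] [ 2.0243 -0.6539 -0.4764] 0.0916385591142475
wrist [0.5812 0.021 ] 0.04167933840237016 2064 [0.5812 0.0276] 0.013746276760244312 [0.0012 0.0011]
side [0.5939 0.0025] 0.060112140518344855 29 [0.581  0.0353] 0.010879738187644884 [0.001  0.0088]
```

Call:
step_arm(motion=[[[0,0.1,0],0],[[0,0.25,0],0],[[0,0.25,-0.2],0],[[0,0.25,-0.8],0],[[0,0.25,-1.6],0],[[0,0.25,-2.4],0],[[0,0.25,-2.7],0],[[0,0.25,-2.7],0],[[0,0.25,-2.7],0]])

```text
time: 7.9
tool_pos: [0.5786, 0.0261, 0.2398]
tool_rot: [-3.14, -0.0, 1.571]
contact_force: [0.6, 0.3, -0.4]
opening: 0.092
grip_force: 0.0
```

```bash
python3 - <<'E'
from h import *
np.set_printoptions(precision=4,suppress=True)
print(robot.observe()['tool_pos'])
for i in range(2):
    c=shot('wrist'); p,r,k,L,rl=meas(c); print(p,r,k,L,rl,L-p)
im=c['pixels'][140:240,210:345,::-1]; cv2.imwrite('pics/w3.png',cv2.convertScaleAbs(cv2.resize(im,None,fx=5,fy=5,interpolation=2),alpha=1.7))
print(proj(c,[*p,.05]),proj(c,[*L,.05]))
E
```

```text
[0.5786 0.0261 0.2398]
[0.5801 0.0262] 0.037588327666034954 862 [0.5813 0.0261] 0.01888160531674029 [ 0.0012 -0.0001]
[0.5801 0.0263] 0.03759262378566218 873 [0.5813 0.0261] 0.01886411181939756 [ 0.0012 -0.0001]
[[283.5452 191.9393]] [[284.7642 192.0696]]
```

View pics/w3.png

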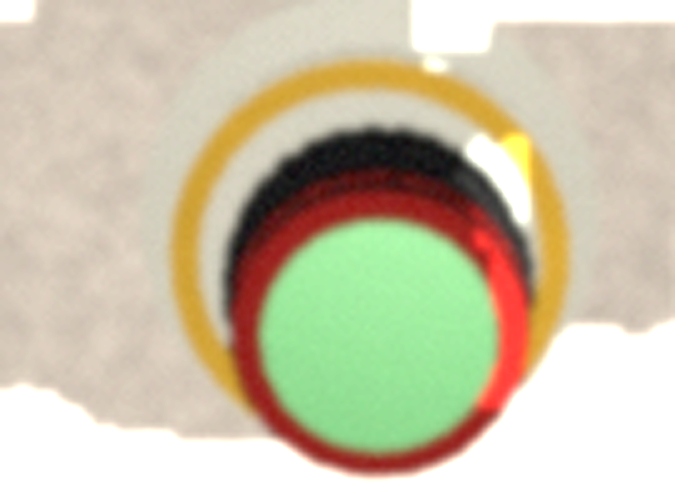

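The lens is 1.2 mm too far in +x (lens top centred at about crop pixel (380,335), yellow ring centre at x≈370). One more small tap.

Call:
step_arm(motion=[[[0,0,0.8],0],[[0,0,1.6],0],[[0,0,2.2],0],[[0,0,2.5],0],[[0,0,2.7],0],[[0,0,2.7],0],[[0,-0.1,2.7],0],[[0,-0.18,2.7],0],[[0,-0.22,2.7],0],[[0,-0.23,2.7],0]])

```text
time: 9.25
tool_pos: [0.5654, 0.0261, 0.0791]
tool_rot: [3.141, -0.0, 1.571]
contact_force: [0.4, -1.2, -0.5]
opening: 0.0917
grip_force: 0.0
```

Call:
step_arm(motion=[[[0,-0.01,0],0],[[0,-0.02,0],0],[[0,-0.03,0],0],[[0,-0.04,0],0],[[0,-0.04,0],0],[[0,-0.04,0],0]])

```text
time: 10.0
tool_pos: [0.5633, 0.026, 0.0788]
tool_rot: [3.141, -0.0, 1.571]
contact_force: [2.3, 1.1, -0.2]
opening: 0.0917
grip_force: 1.2
```

```bash
python3 m.py
```

```text
10.0 [0.5633 0.026  0.0788] [ 2.2875  1.119  -0.1514] 0.09169509511450766
wrist [0.5813 0.0209] 0.04177312999533727 2062 [0.5803 0.0275] 0.013782761115288951 [0.0003 0.001 ]
side [0.5952 0.0023] 0.06008953599572894 32 [0.5802 0.0353] 0.011034361827753905 [0.0002 0.0088]
```

Call:
step_arm(motion=[[[0,0.1,0],0],[[0,0.27,0],0],[[0,0.27,-0.2],0],[[0,0.27,-0.8],0],[[0,0.27,-1.6],0],[[0,0.27,-2.4],0],[[0,0.27,-2.7],0],[[0,0.27,-2.7],0],[[0,0.27,-2.7],0]])

```text
time: 11.22
tool_pos: [0.5786, 0.0261, 0.2398]
tool_rot: [-3.14, -0.0, 1.571]
contact_force: [0.9, 0.4, 0.4]
opening: 0.092
grip_force: 0.0
```

```bash
python3 - <<'E'
from h import *
np.set_printoptions(precision=4,suppress=True)
print(robot.observe()['tool_pos'])
c=shot('wrist'); p,r,k,L,rl=meas(c); print(p,r,k,L,rl,L-p)
E
```

```text
[0.5786 0.0261 0.2398]
[0.5801 0.0262] 0.03759090354567183 865 [0.5802 0.0261] 0.018859327670656543 [ 0.0001 -0.0001]
```

Call:
step_arm(motion=[[[-0.8,-0.1,0],0],[[-1.7,-0.3,0],0],[[-2.6,-0.5,0],0],[[-3.4,-0.7,0],0],[[-4.2,-0.8,0],0],[[-4.8,-0.8,0],0],[[-5.3,-0.8,0],0],[[-5.6,-0.8,0],0],[[-5.6,-0.8,0],0]], hand=255)

```text
time: 12.4
tool_pos: [0.5309, -0.3104, 0.2396]
tool_rot: [-3.14, -0.001, 1.569]
contact_force: [0.2, 0.5, 0.2]
opening: 0.0063
grip_force: 0.0
```

```bash
python3 - <<'E'
from h import *
np.set_printoptions(precision=4,suppress=True)
o=robot.observe(); print(o['tool_pos'],o['opening'])
c=shot('top'); p,r,k,L,rl=meas(c); print(p,r,k,L,rl,L-p)
c=shot('wrist'); cv2.imwrite('pics/w4.png',cv2.convertScaleAbs(c['pixels'][:,:,::-1],alpha=1.7))
hsv=cv2.cvtColor(c['pixels'],cv2.COLOR_RGB2HSV).astype(int)
m=((hsv[...,0]<8)|(hsv[...,0]>172))&(hsv[...,1]>120)&(hsv[...,2]>50)
q=np.argwhere(m).mean(0)[::-1]; print(m.sum(),q,[onplane(c,q,z) for z in (.01,.02,.03,.04)])
E
```

```text
[ 0.5309 -0.3104  0.2396] 0.00631438921536644
[0.5791 0.0276] 0.037540497135378256 279 [0.5798 0.0272] 0.017732501210795313 [ 0.0007 -0.0004]
701 [283.6362 200.2896] [array([ 0.5332, -0.3267,  0.01  ]), array([ 0.5332, -0.3245,  0.02  ]), array([ 0.5331, -0.3223,  0.03  ]), array([ 0.5331, -0.32  ,  0.04  ])]
```

View pics/w4.png

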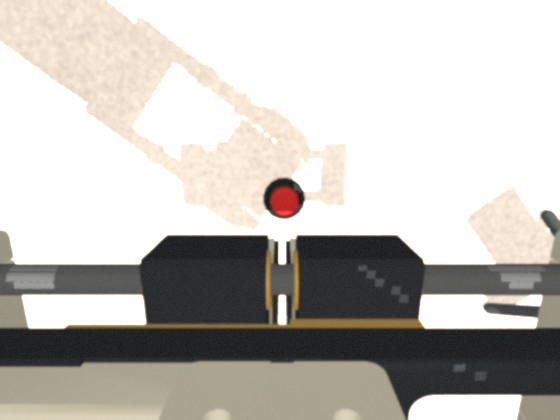

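The picture shows the red button at about (284,200), clear around it. The lens is centred within a millimetre in both views. Next: move over the button and go down.

Call:
step_arm(motion=[[[-0.22,0.035,0.6],0],[[-0.22,0.035,1.3],0],[[-0.22,0.035,2.0],0],[[-0.22,0.035,2.5],0],[[-0.22,0.035,2.8],0],[[-0.22,0.035,2.9],0],[[-0.22,0.035,3.0],0],[[-0.22,0.035,3.1],0],[[-0.22,0.035,3.1],0]])

```text
time: 13.62
tool_pos: [0.5333, -0.3231, 0.0548]
tool_rot: [3.141, -0.0, 1.571]
contact_force: [0.2, 0.1, 0.1]
opening: 0.0005
grip_force: 0.0
```

Call:
step_arm(motion=[[[0,0,0.04],0],[[0,0,0.08],0],[[0,0,0.12],0],[[0,0,0.16],0],[[0,0,0.16],0]])

```text
time: 14.25
tool_pos: [0.5332, -0.323, 0.0448]
tool_rot: [-3.141, -0.0, 1.571]
contact_force: [0.7, 0.5, 0.2]
opening: 0.0004
grip_force: 0.0
```

Tip is at z≈0.028 with no contact yet; continuing in small steps.

Call:
step_arm(motion=[[[0,0,0.03],0],[[0,0,0.06],0],[[0,0,0.08],0],[[0,0,0.08],0]])

```text
time: 14.75
tool_pos: [0.5333, -0.3231, 0.0402]
tool_rot: [-3.141, -0.0, 1.571]
contact_force: [-0.3, 0.0, -0.4]
opening: 0.0006
grip_force: 0.0
```

Call:
step_arm(motion=[[[0,0,0.02],0],[[0,0,0.04],0],[[0,0,0.06],0],[[0,0,0.06],0]])

```text
time: 15.25
tool_pos: [0.5334, -0.3232, 0.0368]
tool_rot: [3.141, 0.0, 1.571]
contact_force: [-0.3, 0.3, 2.3]
opening: 0.0004
grip_force: 1.1
```

Call:
step_arm(motion=[[[0,0,0.02],0],[[0,0,0.04],0],[[0,0,0.05],0],[[0,0,0.05],0]])

```text
time: 15.75
tool_pos: [0.5334, -0.3232, 0.0338]
tool_rot: [3.141, 0.0, 1.571]
contact_force: [-0.2, 0.2, 3.8]
opening: 0.0004
grip_force: 1.8
```

Call:
step_arm(motion=[[[0,0,0.015],0],[[0,0,0.03],0],[[0,0,0.03],0],[[0,0,0.03],0]])

```text
time: 16.25
tool_pos: [0.5335, -0.3232, 0.0331]
tool_rot: [3.141, 0.0, 1.571]
contact_force: [-3.0, 2.7, 11.9]
opening: 0.0005
grip_force: 5.8
```

The force jumped to 12 N at the stop, so the button is fully down. Now release and retreat.

Call:
step_arm(motion=[[[0,0,-0.1],0],[[0,0,-0.25],0],[[0,0,-0.6],0],[[0,0,-1.4],0],[[0,0,-2.2],0],[[0,0,-3.0],0],[[0,0,-3.0],0],[[0,0,-3.0],0]])

```text
time: 17.25
tool_pos: [0.5329, -0.3228, 0.2112]
tool_rot: [-3.141, -0.001, 1.571]
contact_force: [0.4, 0.1, 0.1]
opening: 0.0008
grip_force: 0.0
```

```bash
python3 - <<'E'
from h import *
np.set_printoptions(precision=4,suppress=True)
print(robot.observe()['contact_force'])
c=shot('top'); p,r,k,L,rl=meas(c); print(p,L,L-p)
if np.hypot(*(L-p))<.002: print(robot.hand_in())
E
```

```text
[0.4395 0.1204 0.0872]
[0.5791 0.0276] [0.5798 0.0272] [ 0.0007 -0.0003]
the job is handed in; nothing more can be done
None
```

The lens stands within about 1 mm of the pedestal's centre, the shutter button was then pressed fully down and released, and the job was handed in at about 17 s; no verdict was returned.

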